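# Pack the catering kit box

## Task

Get the serving kit ready to go out: swing the blue top tray of the grey kit box fully up and over, away from the side with the marker clip, stand every dressing bottle upright on the floor of the compartment underneath, one to a slot, then bring the tray back and lower it gently until it is fully shut - do not let it drop. The label marker must finish pressed down into the clip on the box's side, fully home on its seats with the orange jaw closed over it; leave the cup, the salad bowl and the foil pan where they are.

Things in the scene. Friction and masses are not known exactly. Their poses are not given: they have to be found in the camera images.
- kit: Grey kit box, fixed, 250 (x) x 74 (y) x 84 mm, walls and floor 5 mm. Origin: centre of its underside, z up, x along its length. Three dividers at x = -60, 0, 60 mm (4 mm thick, tops 45 mm above the table) part the inside into four slots, under the blue tray when shut; the tray opens to +y. On the -y side a shelf (120 mm along x, y -37 to -147 mm, top at 58 mm) carries the marker clip.
- slot0 (a point): Centre of the floor of the slot at kit x = -90 mm (the slot is 58 mm along x, 64 mm along y; its floor is 5 mm above the table and the outer rim 84 mm above the table).
- slot1 (a point): Floor centre of the slot at kit x = -30 mm (56 x 64 mm).
- slot2 (a point): Floor centre of the slot at kit x = +30 mm (56 x 64 mm).
- slot3 (a point): Floor centre of the slot at kit x = +90 mm (58 x 64 mm).
- tray_arm (a joint): Tray's arms, rad: 0 shut, 2.13 fully open (stop). A linkage keeps the tray level: at value q it stands 75(cos(2.304-q)+0.669) mm further to kit +y and 75(sin(2.304-q)-0.743) mm higher than shut: up 19 mm at most (q = 0.73), at the end 124 mm to +y and 43 mm lower. Past the top either way its weight (about 0.35 kg) takes it to the stop and holds it; hardly any friction: let go on the way, it falls.
- tray_handle (a point): Middle of the black handle bar above the blue tray: bar 12 x 12 mm in section, along kit x, free for 76 mm between its posts. When shut it is above the kit's centre, 142 mm above the table. The tray is 244 x 88 x 26 mm, its rim 30 mm below the middle of the bar. The spoons and napkins are fixed in it.
- clip_seat (a point): Where the marker's origin lies when home in the clip: kit (0, -120) mm, 95 mm above the table; axes as the kit's. Two forks 12 mm wide, centred at x = -42 and 42 mm from here, free room between down to the shelf 37 mm below. Each has a flat seat 8 mm below this point, a fixed black wall 9 mm off at -y (top 17 mm above) and an orange jaw finger 9 mm off at +y with a round nose over the barrel.
- jaw (a joint): Sprung jaw (both orange fingers), rad: 0 closed; about 0.1 while the barrel passes, leaning to kit +y; a spring shuts it. Mouth between wall and nose 13 mm: a 16 mm barrel, level along kit x, pressed straight down with about 5 to 20 N snaps in. Its thin hinge shaft runs 32 mm below and 14 mm to +y of clip_seat.
- marker: Chunky label marker along its own x: round white barrel 16 mm across and 124 mm long, red 20 mm square ends (cap x = 62 to 84 mm, plug -62 to -72 mm) that stop it rolling. Origin: middle of the barrel, on its axis. 40 g. Starts lying on the carton, axis 10 mm above the carton's top. Either end may point either way in the clip.
- carton: Kraft meal carton, fixed, about 114 x 179 x 60 mm, origin at the centre of its underside; the marker lies on its top.
- cup: White paper cup with lid, 84 mm across, 105 mm high; bystander, leave alone.
- salad: Black salad bowl, 160 mm across, 55 mm high; bystander, leave alone.
- foil_pan: Foil pan with white lid, 185 x 135 x 46 mm; bystander, leave alone.
- bottle0: Dressing bottle with a red cap, may be absent. Round body 44 mm in diameter and 38 mm high, sloping shoulder up to 44 mm, then a cylindrical cap 22 mm in diameter from 44 to 72 mm (the top), by which it is gripped. Origin: centre of its underside, z up. 80 to 150 g. Starts standing on the table.
- bottle1: Dressing bottle with a yellow cap, may be absent. Round body 44 mm in diameter and 38 mm high, sloping shoulder up to 44 mm, then a cylindrical cap 22 mm in diameter from 44 to 72 mm (the top), by which it is gripped. Origin: centre of its underside, z up. 80 to 150 g. Starts standing on the table.
- bottle2: Dressing bottle with a green cap, may be absent. Round body 44 mm in diameter and 38 mm high, sloping shoulder up to 44 mm, then a cylindrical cap 22 mm in diameter from 44 to 72 mm (the top), by which it is gripped. Origin: centre of its underside, z up. 80 to 150 g. Starts standing on the table.
- bottle3: Dressing bottle with a black cap, may be absent. Round body 44 mm in diameter and 38 mm high, sloping shoulder up to 44 mm, then a cylindrical cap 22 mm in diameter from 44 to 72 mm (the top), by which it is gripped. Origin: centre of its underside, z up. 80 to 150 g. Starts standing on the table.

How it is judged:
By the outcome, as a careful person would: the job done as asked, in the order asked, and still so for the second after the job is handed in, with the robot touching nothing.
Of bottle0, bottle1, bottle2, bottle3 only 2 to 4 are there at a start; the rules pass over those that are not, and their reading is None.
At some moment in a run one of bottle0, bottle1, bottle2, bottle3 may be knocked a few centimetres aside while the robot is not near it.
It also fails if it takes over 210 s, if anything falls off the work surface, if the arm or the gripper's body presses on something with over 40 N, if the wrist force passes 120 N, or if a joint passes its speed limit or range.

## Robot

A 6-joint arm with a two-finger parallel gripper is mounted at the origin on the work surface. World frame = base frame: x ahead of the robot, y to its left, z up, the work surface at z = 0. Lengths are in m, angles in rad, forces in N, time in s.
With the tool pointing down it reaches from about 0.3 to 0.75 m from the base axis. Payload 8.5 kg.
Tool frame: the origin (TCP) lies on the centre line of the jaws, within the pads' length; the fingertips stand 17 mm ahead of it and the grasp point (between the pads) lies 2 mm behind it; z points along the fingers, y is the line along which they close (so a half turn about z gives the same grasp; the last joint's range is limited). The gripper opens to 88 mm and grips with 3 to 60 N. Pads are 18 mm wide; open, the fingers measure 123 mm over their backs; the gripper's body (75 mm by 187 mm) begins 45 mm behind the grasp point.
Start: joints at [0.93, 0.381, 1.297, -0, 1.464, -0.215], TCP at [0.227, 0.501, 0.256] pointing down, gripper open.
Joint ranges: [-3.11, 3.11], [-0.89, 2.33], [0.22, 2.48], [-1.42, 4.56], [0.17, 2.85], [-2.88, 2.88]. Speed limits (rad/s): [2.39, 2.39, 3.14, 3.14, 3.14, 3.14].

## Interface

Orientations are given as a rotation vector (axis times angle).
In Python, from workcell import bot, cams gives the robot as it stands. The module is installed in compiled form; this text tells all that it offers.
- The arm moves only by the shell command python3 -m handwheel 'ROWS' [FORCE]. ROWS is text: rows parted by semicolons, each of 7 numbers parted by spaces: the shift along the tool's x, y, z in mm, then the turn, a rotation vector about the tool's x, y, z in degrees, then the finger opening in mm, from 0 to 88.1. In form: x y z wx wy wz hand; .... A call has 1 to 20 rows; each row shifts and turns the commanded pose from where the row before left it, along the tool's axes as they then stand; what a row does not reach is not made up. A row lasts 1/10 s, in which the tool goes at most 50 mm and 8.59 degrees, less where a joint would pass 70% of its speed; a pose out of reach is approached as far as the arm can. A call with a gripper value outside its range is refused whole. The fingers move at their own pace and stop on an object; FORCE is the grip in N (left out, the last holds). Time passes only in rows, so rows that do not move let the fingers close. It gives the time, the measured TCP pose, the force, the opening and the grip force at its end, in the units of the state.
- bot.get_obs(): the state, without advancing time (a new reading comes with each control period).
- cams.camera(name): name is "scene" or "top" or "wrist"; returns a dict with "image" (400x640x3 uint8, red, green, blue), "fx", "fy", "cx", "cy" (pixels), "R" (3x3) and "t" (3): a world point X has camera coordinates R X + t. Camera axes: x right, y down, z forward; pixel columns grow to the right and rows downward; lengths in m; the calibration is good to about 2 mm. A picture is of the moment at which its call begins. There is no depth.
- bot.finish_job(): hands the job in; it is judged then, once.
The state is a dict: "time_s": time; "joint_positions": joint angles; "qvel": joint speeds; "joint_torque": joint torques, N m; "tcp_pos": TCP position; "orientation": TCP orientation; "contact_force": force on the tool from outside, world axes, zero at the start; "ft_torque": the same for the moment, N m; "gripper_width": finger opening in m; "finger_force": force on a finger pad.
Only numpy, scipy, OpenCV 4.12 (cv2) and the standard library are available. Lean on these libraries where they do the work, as an engineer would, in place of code of your own. Each camera call takes 0.05 s, during which the arm holds its last target. There are 200 camera calls.

## Working session

There is one attempt and no reset: what is moved stays moved. The work goes in short steps, Python scripts to look and compute and a shell command to move; the robot and the scene stay as the last step left them, time stands still between calls to the robot, and variables do not carry over. Pictures are saved under pics/ and viewed, at most 15 in all, crops included, and the job is handed in when it is done.

```bash
mkdir -p pics; ls; cat > h.py <<'E'
import numpy as np, cv2
from workcell import bot, cams
from scipy.spatial.transform import Rotation as Ro
def ray(c,u,v,z):
    R=np.array(c["R"]);t=np.array(c["t"]);o=-R.T@t
    d=R.T@np.array([(u-c["cx"])/c["fx"],(v-c["cy"])/c["fy"],1]);s=(z-o[2])/d[2];return o+s*d
def proj(c,X):
    p=np.array(c["R"])@np.array(X)+np.array(c["t"]);return p[0]/p[2]*c["fx"]+c["cx"],p[1]/p[2]*c["fy"]+c["cy"]
def snap(n,f):
    c=cams.camera(n);cv2.imwrite(f,c["image"][:,:,::-1]);return c
E
python3 - <<'E'
from h import *
import pickle
cs={n:snap(n,f"pics/{n}0.png") for n in("scene","top","wrist")}
pickle.dump(cs,open("c0.pkl","wb"))
for n,c in cs.items(): print(n,c["fx"],c["cx"],c["cy"],-np.array(c["R"]).T@c["t"], np.round(c["R"],2).tolist())
o=bot.get_obs();print(o)
print(Ro.from_rotvec(o["orientation"]).as_matrix().round(3))
E
```

```text
pics
scene 425.8351731396672 324.7665564819763 195.39597403295133 [ 1.2158933  -0.29134594  1.04711461] [[0.4, 0.92, 0.01], [0.7, -0.3, -0.65], [-0.59, 0.27, -0.76]]
top 372.47688674386984 315.5446815658563 202.59698114124524 [0.43010432 0.03653187 1.16382531] [[-0.02, -1.0, 0.02], [-1.0, 0.01, -0.07], [0.07, -0.03, -1.0]]
wrist 284.7524814790767 323.7702983048403 198.20644864740188 [0.15116967 0.53519976 0.38341348] [[0.41, 0.91, -0.0], [0.86, -0.39, 0.32], [0.29, -0.13, -0.95]]
{'time_s': 0.15, 'joint_positions': array([ 9.29703525e-01,  3.81048349e-01,  1.29801020e+00,  3.12433378e-05,
        1.46358702e+00, -2.15285322e-01]), 'qvel': array([ 6.37790560e-05, -1.68460698e-03, -3.12952562e-03,  2.20012388e-03,
        3.33534455e-04, -7.32320553e-04]), 'joint_torque': array([ 2.85091774e-03, -4.38078046e+01, -2.24614674e+01,  7.13424641e-02,
        3.43070319e-02, -1.09809207e-04]), 'tcp_pos': array([0.22705835, 0.5007452 , 0.25530156]), 'orientation': array([-6.63722007e-01, -3.07020373e+00,  1.48412959e-03]), 'contact_force': array([-0.06536091,  0.21914333, -1.04254449]), 'ft_torque': array([-0.04125995,  0.01717284, -0.00997978]), 'finger_force': 0.0, 'gripper_width': 0.08784595648196054}
[[-0.911  0.413 -0.001]
 [ 0.413  0.911 -0.001]
 [ 0.    -0.001 -1.   ]]
```

View pics/top0.png

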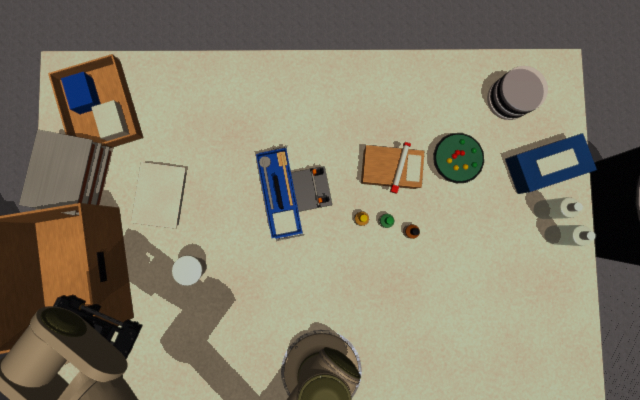

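View pics/scene0.png

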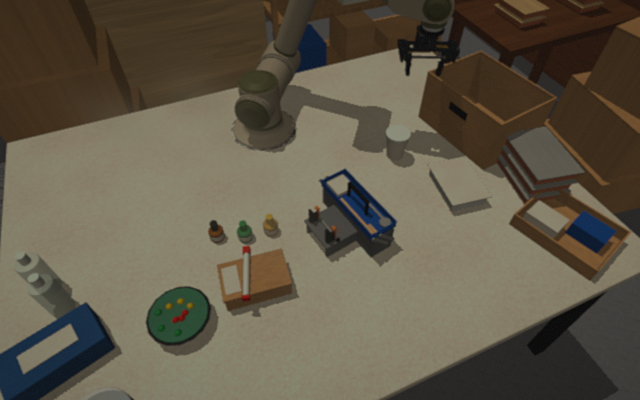

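The top view shows the kit with its blue tray at about (278,192) and the clip to its right, i.e. world -y, at (320,187). The marker lies on the carton from (407,146) to (394,188). There are three bottles: yellow (361,219), green (387,220) and black (411,231), with no red in sight. The cup is at (187,270).

```bash
python3 - <<'E'
from h import *
import pickle
cs=pickle.load(open("c0.pkl","rb"))
def hsv(c): return cv2.cvtColor(c["image"],cv2.COLOR_RGB2HSV)
def blob(m,box):
    k=np.zeros(m.shape,np.uint8);x0,y0,x1,y1=box;k[y0:y1,x0:x1]=m[y0:y1,x0:x1];return k
c=cs["top"];h=hsv(c)
# tray
m=blob(cv2.inRange(h,(105,120,60),(125,255,255)),(240,130,310,250))
p=cv2.findNonZero(m);r=cv2.minAreaRect(p);b=cv2.boxPoints(r)
W=np.array([ray(c,*q,0.112) for q in b]);print("tray",r,W.mean(0),W.round(4).tolist())
print([np.linalg.norm(W[i]-W[i-1]).round(4) for i in range(4)])
for n,box in (("top",(380,130,420,200)),("scene",(230,235,262,305))):
    c=cs[n];h=hsv(c);m=blob(cv2.inRange(h,(0,170,90),(6,255,255))|cv2.inRange(h,(174,170,90),(180,255,255)),box)
    nn,_,st,ce=cv2.connectedComponentsWithStats(m)
    for i in range(1,nn):
        if st[i,4]>5: print("red",n,st[i],ce[i],ray(c,*ce[i],0.07))
for n,pts in (("top",{"y":(361,219),"g":(387,220),"k":(411,231)}),("scene",{"y":(269,218),"g":(243,226),"k":(214,226)})):
    c=cs[n]
    cr={k:c["image"][v-14:v+15,u-14:u+15] for k,(u,v) in pts.items()}
    cv2.imwrite(f"pics/b_{n}.png",cv2.resize(np.hstack(list(cr.values()))[:,:,::-1],None,fx=6,fy=6,interpolation=0))
    for k,(u,v) in pts.items(): print(n,k,ray(c,u,v,0.072))
# orange jaw
c=cs["top"];h=hsv(c);m=blob(cv2.inRange(h,(3,150,120),(18,255,255)),(300,155,335,215));nn,_,st,ce=cv2.connectedComponentsWithStats(m)
for i in range(1,nn): print("or",st[i],ce[i],ray(c,*ce[i],0.11))
a=cv2.resize(cs["top"]["image"][130:250,240:430,::-1],None,fx=4,fy=4,interpolation=2);cv2.imwrite("pics/topcrop.png",a)
E
```

```text
tray ((278.71697998046875, 192.9905548095703), (87.22988891601562, 31.02189826965332), 79.3803482055664) [0.53428676 0.11382091 0.112     ] [[0.6487, 0.1788, 0.112], [0.6642, 0.0919, 0.112], [0.4194, 0.0495, 0.112], [0.4048, 0.1351, 0.112]]
[np.float64(0.2478), np.float64(0.0882), np.float64(0.2485), np.float64(0.0869)]
red top [404 142   7   4  17] [406.82352941 143.52941176] [ 0.68079836 -0.26766524  0.07      ]
red top [391 185   8   8  47] [394.4893617  188.57446809] [ 0.5456904  -0.22618676  0.07      ]
red scene [243 247   7   5  32] [245.90625 249.15625] [ 0.54296024 -0.22313486  0.07      ]
red scene [242 295   8   3  19] [245.36842105 296.15789474] [ 0.67742813 -0.26537981  0.07      ]
top y [ 0.45701975 -0.12389144  0.072     ]
top g [ 0.45284438 -0.20058262  0.072     ]
top k [ 0.41937666 -0.27054117  0.072     ]
scene y [ 0.46809883 -0.13112622  0.072     ]
scene g [ 0.4658625  -0.20798353  0.072     ]
scene k [ 0.4331254  -0.28327255  0.072     ]
or [313 169   3   5  13] [314. 171.] [0.59512527 0.01277406 0.11      ]
or [319 198   3   5  12] [319.83333333 199.83333333] [ 0.51234445 -0.00243422  0.11      ]
```

View pics/topcrop.png

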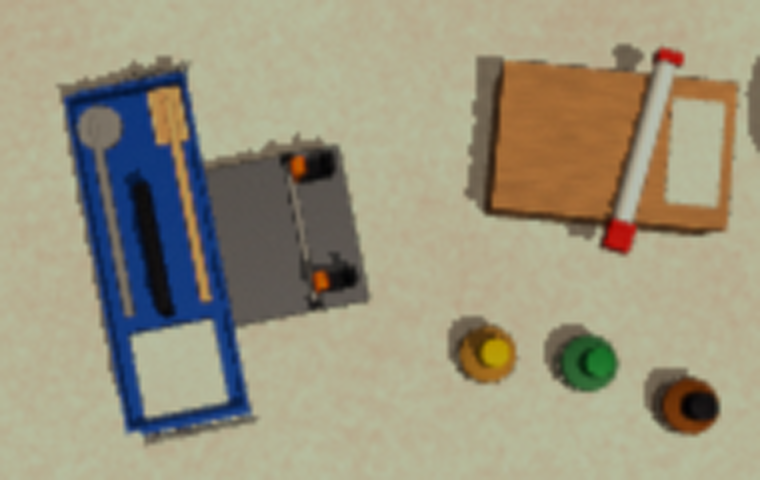

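The zoomed crop shows the caps at about yellow (363.7,218), green (389.5,220.3) and black (415,231.5). The marker's long red cap is at its near end, (395,189), and the jaw is closed (orange at 314,171 and 320,200).

I'll first turn the tool to the kit's heading, then move above the tray.

```bash
cat >> h.py <<'E'
def go(x,y,z,ang=None):
    "remaining shift in tool axes (mm) and turn (deg); ang=world heading wanted of tool y"
    o=bot.get_obs();R=Ro.from_rotvec(o["orientation"]).as_matrix()
    d=R.T@(np.array([x,y,z])-o["tcp_pos"])*1e3
    w=np.zeros(3)
    if ang is not None:
        a=np.radians(ang);T=np.column_stack([np.cross([np.cos(a),np.sin(a),0],[0,0,-1]),[np.cos(a),np.sin(a),0],[0,0,-1]])
        w=np.degrees(Ro.from_matrix(R.T@T).as_rotvec()); d=T.T@(np.array([x,y,z])-o["tcp_pos"])*1e3
    print("turn",w.round(1),"then shift",d.round(1),"t",round(o["time_s"],2),"j6",o["joint_positions"][5].round(2),"w",o["gripper_width"].round(4))
KC=np.array([0.534,0.114]);KY=10.0
def kit(x,y):
    a=np.radians(KY);return KC+np.array([np.cos(a)*x-np.sin(a)*y,np.sin(a)*x+np.cos(a)*y])/1e3
E
python3 -m handwheel '0 0 0 0 0 -7 88; 0 0 0 0 0 -7 88; 0 0 0 0 0 -7 88; 0 0 0 0 0 -7 88; 0 0 0 0 0 -6.4 88'
python3 -c "
from h import *
go(0.534,0.114,0.30,100)"
```

```text
time_s: 0.65
tcp_pos: [0.2271, 0.5008, 0.2555]
orientation: [0.282, -3.129, 0.001]
contact_force: [-0.3, -0.4, 0.4]
gripper_width: 0.0879
finger_force: 0.0Traceback (most recent call last):
  File "<string>", line 3, in <module>
    go(0.534,0.114,0.30,100)
    ~~^^^^^^^^^^^^^^^^^^^^^^
  File "h.py", line 19, in go
    print("turn",w.round(1),"then shift",d.round(1),"t",round(o["time_s"],2),"j6",o["joint_positions"][5].round(2),"w",o["gripper_width"].round(4))
                                                                                                                       ^^^^^^^^^^^^^^^^^^^^^^^^
AttributeError: 'float' object has no attribute 'round'
```

```bash
sed -i 's/o\["gripper_width"\].round(4)/round(o["gripper_width"],4)/' h.py
python3 -c "
from h import *
go(0.534,0.114,0.30,100)"
```

```text
turn [-0.  -0.   0.3] then shift [-235.1 -434.2  -44.5] t 0.65 j6 -0.82 w 0.0879
```

```bash
python3 -m handwheel '0 0 -20 0 0 0 88; 0 0 -25 0 0 0 88; -15 -27 0 0 0 0 88; -20 -37 0 0 0 0 88; -20 -37 0 0 0 0 88; -20 -37 0 0 0 0 88; -20 -37 0 0 0 0 88; -20 -37 0 0 0 0 88; -20 -37 0 0 0 0 88; -20 -37 0 0 0 0 88; -20 -37 0 0 0 0 88; -20 -37 0 0 0 0 88; -20 -37 0 0 0 0 88; -20 -37 0 0 0 0 88;0 0 0 0 0 0 88;0 0 0 0 0 0 88'
python3 -c "
from h import *
go(0.534,0.114,0.30,100)
c=snap('wrist','pics/w1.png')
import pickle;pickle.dump(c,open('w1.pkl','wb'))
print(proj(c,[.534,.114,.142]))
"
```

```text
time_s: 2.25
tcp_pos: [0.534, 0.114, 0.3002]
orientation: [0.272, -3.129, -0.001]
contact_force: [0.2, -0.2, -0.6]
gripper_width: 0.088
finger_force: 0.0
turn [ 0.  -0.1 -0.1] then shift [-0.   0.   0.2] t 2.25 j6 -1.75 w 0.088
(np.float64(324.229092602893), np.float64(185.28506629012102))
```

View pics/w1.png

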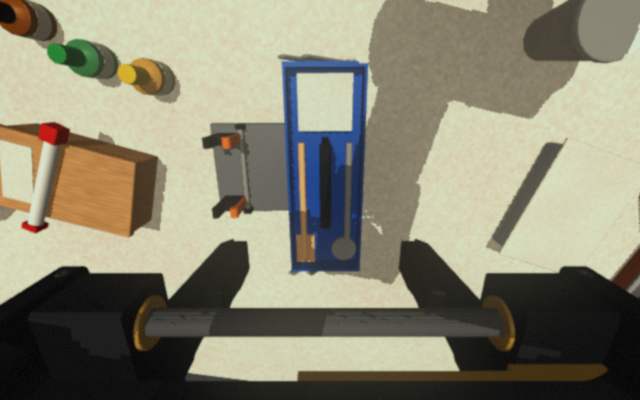

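The wrist view has the handle at about (325,183), where predicted, with the tray corners near (285,63)–(367,63) and (290,271)–(360,271). The clip is at (225,140)/(230,208). I'll refine the kit pose from this view.

```bash
python3 - <<'E'
from h import *
import pickle
c=pickle.load(open("w1.pkl","rb"));h=cv2.cvtColor(c["image"],cv2.COLOR_RGB2HSV)
k=np.zeros((400,640),np.uint8);k[50:290,260:390]=cv2.inRange(h,(105,120,50),(125,255,255))[50:290,260:390]
p=cv2.findNonZero(k)[:,0]
W=np.array([ray(c,*q,0.112)[:2] for q in p])*1e3
r=cv2.minAreaRect(W.astype(np.float32));print(r)
m=np.zeros((400,640),np.uint8);m[135:230,312:340]=(c["image"].max(2)<40)[135:230,312:340]
q=cv2.findNonZero(m)[:,0].astype(float);print(q.min(0),q.max(0))
B=np.array([ray(c,*x,0.148)[:2] for x in q])*1e3;print("bar",cv2.minAreaRect(B.astype(np.float32)))
k=np.zeros((400,640),np.uint8);k[120:230,200:260]=cv2.inRange(h,(3,150,100),(18,255,255))[120:230,200:260]
n,_,st,ce=cv2.connectedComponentsWithStats(k)
for i in range(1,n):
  if st[i,4]>9: print("jaw",st[i],ray(c,*ce[i],.105))
for s in(-42,42): print(kit(s,-111))
E
```

```text
((534.0594482421875, 114.42675018310547), (243.70181274414062, 86.12644958496094), 10.047853469848633)
[321. 139.] [330. 227.]
bar ((532.0302734375, 115.10470581054688), (93.61414337158203, 9.51429271697998), 9.751553535461426)
jaw [221 134  17  15 132] [ 0.51306038 -0.00076997  0.105     ]
jaw [230 197  15  21 122] [0.59216223 0.01537419 0.105     ]
[ 0.51191302 -0.00260688]
[0.59463687 0.01197956]
```

Kit pose confirmed: centre (0.534, 0.114), yaw 10°. I'll descend and grip the handle.

```bash
python3 -m handwheel '0 0 40 0 0 0 60; 0 0 40 0 0 0 60; 0 0 40 0 0 0 60; 0 0 25 0 0 0 60; 0 0 15 0 0 0 60; 0 0 0 0 0 0 0; 0 0 0 0 0 0 0; 0 0 0 0 0 0 0; 0 0 0 0 0 0 0; 0 0 0 0 0 0 0' 25
python3 -c "
import numpy as np
P=None
for q in np.linspace(0,2.13,19):
    p=np.array([75*(np.cos(2.304-q)+.669),75*(np.sin(2.304-q)-.743)])
    if P is not None: print(round(q,2),(p-P).round(1), p.round(1))
    P=p"
```

```text
time_s: 3.3
tcp_pos: [0.5341, 0.1144, 0.1414]
orientation: [-0.274, 3.128, -0.0]
contact_force: [0.2, -0.4, -0.0]
gripper_width: 0.0218
finger_force: 0.0
0.12 [6.9 5.5] [6.9 5.5]
0.24 [7.5 4.7] [14.4 10.2]
0.36 [8.  3.8] [22.5 14. ]
0.47 [8.4 2.8] [30.9 16.8]
0.59 [8.7 1.8] [39.6 18.5]
0.71 [8.8 0.7] [48.4 19.3]
0.83 [ 8.9 -0.3] [57.3 18.9]
0.95 [ 8.8 -1.4] [66.1 17.6]
1.06 [ 8.5 -2.4] [74.6 15.2]
1.18 [ 8.2 -3.4] [82.8 11.8]
1.3 [ 7.7 -4.3] [90.6  7.5]
1.42 [ 7.2 -5.2] [97.7  2.3]
1.54 [ 6.5 -6. ] [104.2  -3.7]
1.66 [ 5.8 -6.7] [110.  -10.5]
1.78 [ 4.9 -7.4] [114.9 -17.9]
1.89 [ 4.  -7.9] [118.9 -25.8]
2.01 [ 3.1 -8.3] [122.  -34.1]
2.13 [ 2.  -8.6] [124.  -42.7]
```

```bash
python3 -m handwheel '0 0 0 0 0 0 0; 0 0 0 0 0 0 0; 0 0 0 0 0 0 0; 0 0 0 0 0 0 0; 0 0 0 0 0 0 0'
python3 -m handwheel '0 6.9 -5.5 0 0 0 0; 0 7.5 -4.7 0 0 0 0; 0 8 -3.8 0 0 0 0; 0 8.4 -2.8 0 0 0 0; 0 8.7 -1.8 0 0 0 0; 0 8.8 -0.7 0 0 0 0; 0 8.9 0.3 0 0 0 0; 0 8.8 1.4 0 0 0 0'
```

```text
time_s: 3.8
tcp_pos: [0.5339, 0.1153, 0.1411]
orientation: [-0.274, 3.129, 0.003]
contact_force: [-0.9, 6.1, 2.3]
gripper_width: 0.0115
finger_force: 25.0
time_s: 4.6
tcp_pos: [0.5223, 0.1802, 0.1587]
orientation: [-0.274, 3.129, 0.0]
contact_force: [-1.2, 0.6, -1.1]
gripper_width: 0.0116
finger_force: 25.0
```

```bash
python3 -m handwheel '0 8.5 2.4 0 0 0 0; 0 8.2 3.4 0 0 0 0; 0 7.7 4.3 0 0 0 0; 0 7.2 5.2 0 0 0 0; 0 6.5 6 0 0 0 0; 0 5.8 6.7 0 0 0 0; 0 4.9 7.4 0 0 0 0; 0 4 7.9 0 0 0 0; 0 3.1 8.3 0 0 0 0; 0 1.5 5 0 0 0 0; 0 0.5 2 0 0 0 0;0 0 1 0 0 0 0; 0 0 0 0 0 0 0'
python3 -c "
from h import *
p=kit(0,124);print(p);go(p[0],p[1],.098,100)
print(bot.get_obs()['contact_force'])"
```

```text
time_s: 5.9
tcp_pos: [0.5121, 0.2374, 0.0984]
orientation: [0.274, -3.129, -0.002]
contact_force: [-2.2, 6.5, 0.8]
gripper_width: 0.0118
finger_force: 25.0
[0.51246763 0.23611616]
turn [ 0.1 -0.   0. ] then shift [-0.2 -1.3  0.4] t 5.9 j6 -1.52 w 0.0118
[-2.17619156  6.52979376  0.76852609]
```

The tray is on its open stop. I'll release, rise, and turn while moving toward the bottles.

```bash
python3 -m handwheel '0 0 0 0 0 0 40; 0 0 0 0 0 0 40; 0 0 0 0 0 0 40; 0 0 -10 0 0 0 40; 0 0 -30 0 0 0 40; 0 0 -40 0 0 0 40; 0 0 -40 0 0 0 40; 0 0 -40 0 0 0 40; 0 0 -42 0 0 0 40; 0 0 0 0 0 8.5 40; 0 0 0 0 0 8.5 40; 0 0 0 0 0 8.5 40; 0 0 0 0 0 8.5 40; 0 0 0 0 0 8.5 40; 0 0 0 0 0 8.5 40; 0 0 0 0 0 8.5 40; 0 0 0 0 0 8.5 40; 0 0 0 0 0 8.5 40; 0 0 0 0 0 8.5 40; 0 0 0 0 0 5 40'
python3 -c "
from h import *
go(.44,-.20,.3,10)"
```

```text
time_s: 7.9
tcp_pos: [0.5123, 0.2362, 0.3015]
orientation: [2.026, 2.401, 0.001]
contact_force: [-0.1, -0.3, -0.4]
gripper_width: 0.0399
finger_force: 0.0
turn [ 0.   0.  -0.3] then shift [-417.  -147.     1.5] t 7.9 j6 0.05 w 0.0399
```

```bash
python3 -m handwheel '-42 -14.7 0 0 0 0 40; -42 -14.7 0 0 0 0 40; -42 -14.7 0 0 0 0 40; -42 -14.7 0 0 0 0 40; -42 -14.7 0 0 0 0 40; -42 -14.7 0 0 0 0 40; -42 -14.7 0 0 0 0 40; -42 -14.7 0 0 0 0 40; -42 -14.7 0 0 0 0 40; -39 -14.7 0 0 0 0 40; 0 0 0 0 0 0 40; 0 0 0 0 0 0 40'
python3 -c "
from h import *
go(.44,-.20,.3,10)
c=snap('wrist','pics/w2.png');s=snap('scene','pics/s2.png');t=snap('top','pics/t2.png')
import pickle;pickle.dump((c,s,t),open('w2.pkl','wb'))
"
```

```text
time_s: 9.1
tcp_pos: [0.4398, -0.2003, 0.3012]
orientation: [2.021, 2.404, 0.0]
contact_force: [-0.5, 0.4, -0.3]
gripper_width: 0.04
finger_force: 0.0
turn [ 0.   0.  -0.1] then shift [0.3 0.2 1.2] t 9.1 j6 -0.85 w 0.04
```

View pics/w2.png

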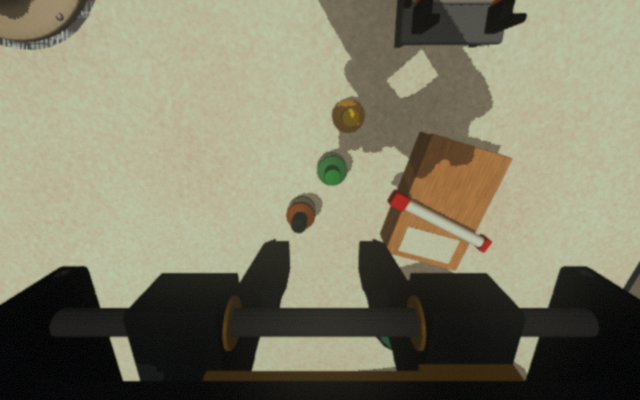

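View pics/s2.png

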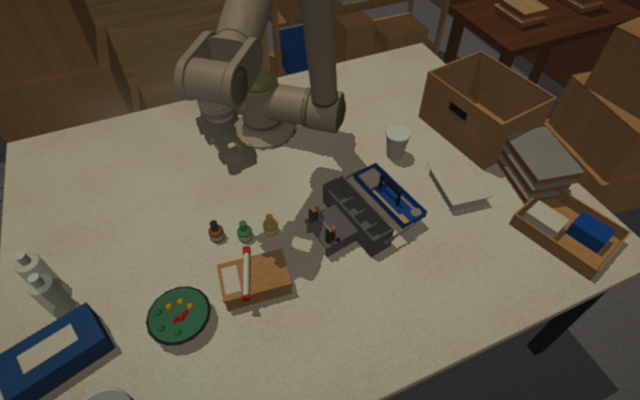

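The wrist view shows the cap tops at about yellow (350,117), green (332,174) and black (300,223). The scene view shows the tray open at (390,195), the slots empty, and three bottles at (215,232), (245,232) and (270,225).

```bash
python3 - <<'E'
from h import *
import pickle
c,s,t=pickle.load(open("w2.pkl","rb"))
im=c["image"]
cv2.imwrite("pics/b2.png",cv2.resize(im[90:250,270:390,::-1],None,fx=3.7,fy=3.7,interpolation=2))
for n,q in dict(y=(350,117),g=(332,174),k=(300,223)).items(): print(n,ray(c,*q,.072).round(4))
for n,q in dict(y=(363.7,218),g=(389.5,220.3),k=(415,231.5)).items(): print(n,ray(t,*q,.072).round(4))
E
```

```text
y [ 0.4609 -0.1301  0.072 ]
g [ 0.4523 -0.2034  0.072 ]
k [ 0.4217 -0.2786  0.072 ]
y [ 0.4598 -0.1319  0.072 ]
g [ 0.4518 -0.208   0.072 ]
k [ 0.4177 -0.2823  0.072 ]
```

View pics/b2.png

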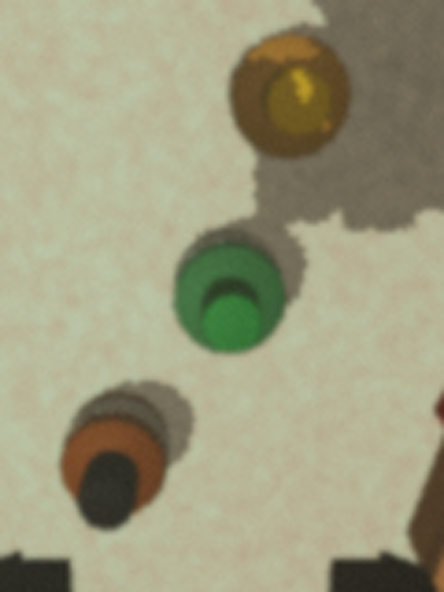

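```bash
python3 -c "
from h import *
go(.460,-.131,.064,10)"
```

```text
turn [0.  0.  0.1] then shift [ 63.3  31.2 237.2] t 9.25 j6 -0.85 w 0.0399
```

```bash
python3 -m handwheel '21 10.4 0 0 0 0 44; 21 10.4 20 0 0 0 44; 21.3 10.4 40 0 0 0 44; 0 0 45 0 0 0 44; 0 0 45 0 0 0 44; 0 0 45 0 0 0 44; 0 0 25 0 0 0 44; 0 0 17 0 0 0 44; 0 0 0 0 0 0 0; 0 0 0 0 0 0 0; 0 0 0 0 0 0 0; 0 0 0 0 0 0 0; 0 0 0 0 0 0 0; 0 0 0 0 0 0 0; 0 0 0 0 0 0 0' 20
python3 -c "
from h import *
for s in (-90,-30,30): p=kit(s,0);print(p);go(*p,.064,10)"
```

```text
time_s: 10.75
tcp_pos: [0.4605, -0.1322, 0.0649]
orientation: [2.018, 2.405, 0.001]
contact_force: [0.3, 2.7, 7.4]
gripper_width: 0.0213
finger_force: 20.0
[0.4453673  0.09837166]
turn [ 0.1  0.1 -0. ] then shift [229.7  25.1   0.9] t 10.75 j6 -0.7 w 0.0213
[0.50445577 0.10879055]
turn [ 0.1  0.1 -0. ] then shift [229.7  85.1   0.9] t 10.75 j6 -0.7 w 0.0213
[0.56354423 0.11920945]
turn [ 0.1  0.1 -0. ] then shift [229.7 145.1   0.9] t 10.75 j6 -0.7 w 0.0213
```

```bash
python3 -m handwheel '0 0 -20 0 0 0 0; 0 0 -40 0 0 0 0; 0 0 -40 0 0 0 0; 0 0 -40 0 0 0 0; 38.3 4.8 0 0 0 0 0; 38.3 4.8 0 0 0 0 0; 38.3 4.8 0 0 0 0 0; 38.3 4.8 0 0 0 0 0; 38.3 4.8 0 0 0 0 0; 38.2 4.8 0 0 0 0 0; 0 0 0 0 0 0 0; 0 0 10 0 0 0 0'
python3 -c "
from h import *
p=kit(-86,0);go(*p,.071,10)
o=bot.get_obs();print(o['contact_force'],o['finger_force'])
c=snap('wrist','pics/w3.png')"
```

```text
time_s: 11.95
tcp_pos: [0.4486, 0.0995, 0.1944]
orientation: [2.016, 2.407, 0.002]
contact_force: [-0.4, -0.9, -0.7]
gripper_width: 0.0213
finger_force: 20.0
turn [0.1 0.  0.1] then shift [ -0.5   0.6 123.4] t 11.95 j6 -0.22 w 0.0213
[-0.37628489 -0.88611314 -0.66418377] 19.998475341126323
```

View pics/w3.png

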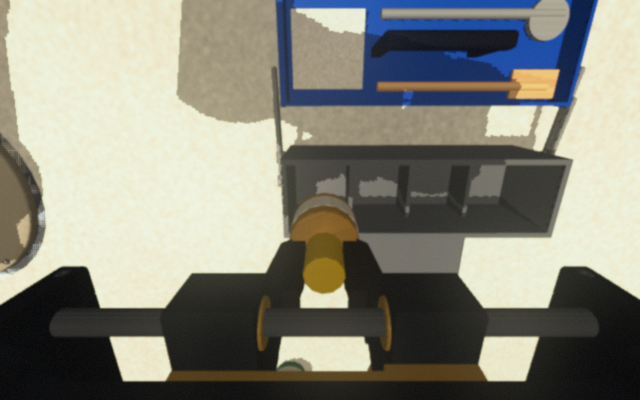

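The yellow bottle is held upright, caps at (324,270), over the leftmost slot (290–348, 160–235). I'll lower it.

```bash
python3 -m handwheel '0 0 35 0 0 0 0; 0 0 35 0 0 0 0; 0 0 25 0 0 0 0; 0 0 15 0 0 0 0; 0 0 7 0 0 0 0; 0 0 5 0 0 0 0; 0 0 2 0 0 0 0; 0 0 0 0 0 0 0'

```

```text
time_s: 12.8
tcp_pos: [0.4486, 0.0989, 0.0702]
orientation: [2.019, 2.406, 0.001]
contact_force: [0.8, 0.1, -1.3]
gripper_width: 0.0213
finger_force: 20.0
```

```bash
python3 -m handwheel '0 0 1 0 0 0 0; 0 0 1 0 0 0 0; 0 0 0 0 0 0 0; 0 0 0 0 0 0 27; 0 0 0 0 0 0 27; 0 0 0 0 0 0 27; 0 0 0 0 0 0 27; 0 0 -10 0 0 0 27; 0 0 -25 0 0 0 27; 0 0 -40 0 0 0 40; 0 0 -40 0 0 0 40;0 0 -30 0 0 0 40'
python3 -c "
from h import *
go(.452,-.207,.064,10)"
```

```text
time_s: 14.0
tcp_pos: [0.4483, 0.0991, 0.2158]
orientation: [2.018, 2.405, 0.003]
contact_force: [0.3, -0.8, -0.1]
gripper_width: 0.0399
finger_force: 0.0
turn [0.1 0.  0. ] then shift [-302.1  -49.6  151.8] t 14.0 j6 -0.22 w 0.0399
```

```bash
python3 -m handwheel '-43 -7.1 0 0 0 0 44; -43 -7.1 0 0 0 0 44; -43 -7.1 0 0 0 0 44; -43 -7.1 0 0 0 0 44; -43 -7.1 0 0 0 0 44; -43 -7.1 0 0 0 0 44; -44 -7.1 0 0 0 0 44; 0 0 0 0 0 0 44; 0 0 0 0 0 0 44'
cat >> h.py <<'E'
def look():
    import pickle
    s,t=pickle.load(open('w2.pkl','rb'))[1:]
    c=cams.camera('scene')
    d=cv2.absdiff(c["image"],s["image"]).max(2)
    for n,(u,v) in dict(y=(270,224),g=(245,232),k=(215,232)).items(): print(n,"scene change",(d[v-12:v+13,u-12:u+13]>60).sum())
    return c
E
python3 -c "
from h import *
look();go(.452,-.207,.064,10)
c=cams.camera('wrist');print(proj(c,[.452,-.207,.072]))
h=cv2.cvtColor(c['image'],cv2.COLOR_RGB2HSV);m=cv2.inRange(h,(45,120,90),(75,255,255));m[260:]=0
n,_,st,ce=cv2.connectedComponentsWithStats(m);print([(st[i].tolist(),ce[i].round(1)) for i in range(1,n) if st[i,4]>30])
cv2.imwrite('pics/w4.png',c['image'][:,:,::-1])
"
```

```text
time_s: 14.9
tcp_pos: [0.4515, -0.2072, 0.213]
orientation: [-2.021, -2.405, -0.0]
contact_force: [0.5, -0.1, 0.3]
gripper_width: 0.044
finger_force: 0.0
y scene change 135
g scene change 0
k scene change 0
turn [-0. -0. -0.] then shift [ -0.7   0.3 149. ] t 14.95 j6 -0.84 w 0.0442
(np.float64(322.9444734997827), np.float64(191.28780037821085))
[([316, 192, 16, 9, 74], array([325.3, 196.7]))]
```

```bash
python3 -m handwheel '-2 0 40 0 0 0 44; 0 0 45 0 0 0 44; 0 0 35 0 0 0 44; 0 0 20 0 0 0 44; 0 0 9 0 0 0 44; 0 0 0 0 0 0 0; 0 0 0 0 0 0 0; 0 0 0 0 0 0 0; 0 0 0 0 0 0 0; 0 0 0 0 0 0 0; 0 0 0 0 0 0 0; 0 0 0 0 0 0 0; 0 0 -20 0 0 0 0; 0 0 -40 0 0 0 0; 0 0 -40 0 0 0 0; 0 0 -40 0 0 0 0;0 0 0 0 0 0 0' 20
python3 -c "
from h import *
p=kit(-30,0);go(*p,.071,10)"
```

```text
time_s: 16.7
tcp_pos: [0.4535, -0.2099, 0.2088]
orientation: [2.013, 2.399, 0.0]
contact_force: [1.1, -0.0, -1.2]
gripper_width: 0.0213
finger_force: 20.0
turn [0.4 0.4 0. ] then shift [305.  105.5 137.8] t 16.7 j6 -0.85 w 0.0213
```

```bash
python3 -m handwheel '43.6 15 0 0 0 0 0; 43.6 15 0 0 0 0 0; 43.6 15 0 0 0 0 0; 43.6 15 0 0 0 0 0; 43.6 15 0 0 0 0 0; 43.6 15 0 0 0 0 0; 43.6 15 0 0 0 0 0; 0 0 0 0 0 0 0; 0 0 0 0 0 0 0; 0 0 30 0 0 0 0'
python3 -c "
from h import *
p=kit(-30,0);go(*p,.071,10)
c=cams.camera('wrist');cv2.imwrite('pics/w5.png',c['image'][:,:,::-1])"
```

```text
time_s: 17.7
tcp_pos: [0.504, 0.1091, 0.1757]
orientation: [2.017, 2.402, 0.006]
contact_force: [0.9, -0.3, -2.3]
gripper_width: 0.0211
finger_force: 20.0
turn [ 0.4  0.1 -0. ] then shift [ -0.4   0.4 104.7] t 17.7 j6 -0.19 w 0.0211
```

View pics/w5.png

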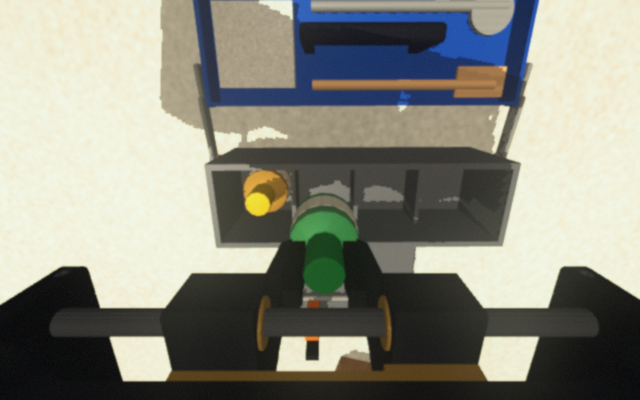

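The yellow bottle stands in slot 0 at (262,195), and the green one is in hand over slot 1 (300–355). I'll lower it.

```bash
python3 -m handwheel '0 0 35 0 0 0 0; 0 0 30 0 0 0 0; 0 0 20 0 0 0 0; 0 0 12 0 0 0 0; 0 0 4 0 0 0 0; 0 0 2 0 0 0 0; 0 0 0 0 0 0 0; 0 0 1 0 0 0 0; 0 0 0 0 0 0 0'
python3 -c "
from h import *
p=kit(-30,0);go(*p,.071,10)"
```

```text
time_s: 18.65
tcp_pos: [0.5027, 0.1098, 0.0702]
orientation: [2.019, 2.406, 0.001]
contact_force: [-0.1, 0.4, -1.1]
gripper_width: 0.021
finger_force: 20.0
turn [0. 0. 0.] then shift [-1.3  1.5 -0.8] t 18.65 j6 -0.19 w 0.021
```

```bash
python3 -m handwheel '0 0 1 0 0 0 0; 0 0 1 0 0 0 0; 0 0 0 0 0 0 0; 0 0 0 0 0 0 30; 0 0 0 0 0 0 30; 0 0 0 0 0 0 30; 0 0 0 0 0 0 30; 0 0 -10 0 0 0 30; 0 0 -25 0 0 0 36; 0 0 -40 0 0 0 44; 0 0 -40 0 0 0 44;0 0 -30 0 0 0 44; 0 0 0 0 0 0 44'
python3 -c "
from h import *
go(.419,-.281,.064,10)"
```

```text
time_s: 19.95
tcp_pos: [0.5039, 0.1099, 0.2172]
orientation: [2.015, 2.402, 0.008]
contact_force: [0.1, -0.1, -0.5]
gripper_width: 0.044
finger_force: 0.0
turn [0.5 0.1 0. ] then shift [-370.3 -151.5  153.2] t 19.95 j6 -0.19 w 0.044
```

```bash
python3 -m handwheel '-41.1 -16.8 0 0 0 0 44; -41.1 -16.8 0 0 0 0 44; -41.1 -16.8 0 0 0 0 44; -41.1 -16.8 0 0 0 0 44; -41.1 -16.8 0 0 0 0 44; -41.1 -16.8 0 0 0 0 44; -41.1 -16.8 0 0 0 0 44; -41.1 -16.8 0 0 0 0 44; -41.1 -16.8 0 0 0 0 44; 0 0 0 0 0 0 44; 0 0 0 0 0 0 44'
python3 -c "
from h import *
look();go(.419,-.281,.064,10)
c=cams.camera('wrist');print(proj(c,[.419,-.281,.072]))
h=cv2.cvtColor(c['image'],cv2.COLOR_RGB2HSV);m=(c['image'].max(2)<60).astype(np.uint8);m[215:]=0
n,_,st,ce=cv2.connectedComponentsWithStats(m);print([(st[i].tolist(),ce[i].round(1)) for i in range(1,n) if st[i,4]>30])
"
```

```text
time_s: 21.05
tcp_pos: [0.4174, -0.2808, 0.2121]
orientation: [-2.02, -2.404, -0.001]
contact_force: [-0.3, 0.3, -0.8]
gripper_width: 0.0441
finger_force: 0.0
y scene change 35
g scene change 118
k scene change 1
turn [-0.  -0.1 -0. ] then shift [ -1.3   1.1 148.3] t 21.1 j6 -1.0 w 0.0439
(np.float64(323.82030525635383), np.float64(192.15666905887295))
[([485, 104, 9, 21, 47], array([489.4, 113.1])), ([315, 179, 19, 24, 387], array([324.1, 190.7]))]
```

```bash
python3 -m handwheel '-1 1 40 0 0 0 44; 0 0 45 0 0 0 44; 0 0 35 0 0 0 44; 0 0 20 0 0 0 44; 0 0 9 0 0 0 44; 0 0 0 0 0 0 0; 0 0 0 0 0 0 0; 0 0 0 0 0 0 0; 0 0 0 0 0 0 0; 0 0 0 0 0 0 0; 0 0 0 0 0 0 0; 0 0 0 0 0 0 0; 0 0 -20 0 0 0 0; 0 0 -40 0 0 0 0; 0 0 -40 0 0 0 0; 0 0 -40 0 0 0 0;0 0 0 0 0 0 0' 20
python3 -c "
from h import *
p=kit(30,0);go(*p,.071,10)"
```

```text
time_s: 22.85
tcp_pos: [0.4202, -0.2826, 0.2086]
orientation: [2.013, 2.399, -0.002]
contact_force: [-0.1, 0.1, -2.3]
gripper_width: 0.0214
finger_force: 19.9
turn [0.3 0.5 0. ] then shift [370.9 210.9 137.6] t 22.85 j6 -1.0 w 0.0214
```

```bash
python3 -m handwheel '41.2 23.4 0 0 0 0 0; 41.2 23.4 0 0 0 0 0; 41.2 23.4 0 0 0 0 0; 41.2 23.4 0 0 0 0 0; 41.2 23.4 0 0 0 0 0; 41.2 23.4 0 0 0 0 0; 41.2 23.4 0 0 0 0 0; 41.2 23.4 0 0 0 0 0; 41.2 23.4 0 0 0 0 0; 0 0 0 0 0 0 0; 0 0 0 0 0 0 0; 0 0 30 0 0 0 0; 0 0 0 0 0 0 0'
python3 -c "
from h import *
p=kit(30,0);go(*p,.071,10)"
```

```text
time_s: 24.15
tcp_pos: [0.5602, 0.1189, 0.1706]
orientation: [-2.018, -2.401, 0.007]
contact_force: [-0.1, -0.5, -1.9]
gripper_width: 0.021
finger_force: 19.9
turn [-0.4 -0.1 -0.1] then shift [-0.3  3.3 99.6] t 24.15 j6 -0.17 w 0.021
```

```bash
python3 -m handwheel '0 3 35 0 0 0 0; 0 0 30 0 0 0 0; 0 0 20 0 0 0 0; 0 0 10 0 0 0 0; 0 0 4 0 0 0 0; 0 0 1 0 0 0 0; 0 0 0 0 0 0 0; 0 0 1 0 0 0 0; 0 0 1 0 0 0 0; 0 0 0 0 0 0 0'
python3 -c "
from h import *
p=kit(30,0);go(*p,.071,10)"
```

```text
time_s: 25.15
tcp_pos: [0.565, 0.1208, 0.0719]
orientation: [2.019, 2.407, 0.0]
contact_force: [-0.2, -0.7, -0.2]
gripper_width: 0.0213
finger_force: 19.9
turn [0. 0. 0.] then shift [-1.3 -1.8  0.9] t 25.15 j6 -0.17 w 0.0213
```

```bash
python3 -m handwheel '0 0 1 0 0 0 0; 0 0 0 0 0 0 0; 0 0 0 0 0 0 30; 0 0 0 0 0 0 30; 0 0 0 0 0 0 30; 0 0 0 0 0 0 30; 0 0 -10 0 0 0 30; 0 0 -25 0 0 0 36; 0 0 -40 0 0 0 44; 0 0 -40 0 0 0 44;0 0 -40 0 0 0 44; 0 0 -40 0 0 0 44'
python3 -m handwheel '0 0 -20 0 0 -8.5 44; 0 0 0 0 0 -8.5 44; 0 0 0 0 0 -8.5 44; 0 0 0 0 0 -8.5 44; 0 0 0 0 0 -8.5 44; 0 0 0 0 0 -8.5 44; 0 0 0 0 0 -8.5 44; 0 0 0 0 0 -8.5 44; 0 0 0 0 0 -8.5 44; 0 0 0 0 0 -8.5 44; 0 0 0 0 0 -5 44; 0 0 0 0 0 0 44'
python3 -c "
from h import *
p=kit(0,124);go(*p,.098,100)
snap('wrist','pics/w6.png')"
```

```text
time_s: 26.35
tcp_pos: [0.5646, 0.1208, 0.2684]
orientation: [2.019, 2.406, 0.001]
contact_force: [0.5, 0.3, -0.1]
gripper_width: 0.044
finger_force: 0.0
time_s: 27.55
tcp_pos: [0.5648, 0.1208, 0.2865]
orientation: [-0.275, 3.129, -0.0]
contact_force: [-0.2, -0.6, -0.0]
gripper_width: 0.0438
finger_force: 0.0
turn [-0.  0.  0.] then shift [ 31.6 122.7 188.5] t 27.55 j6 -1.74 w 0.0438
```

View pics/w6.png

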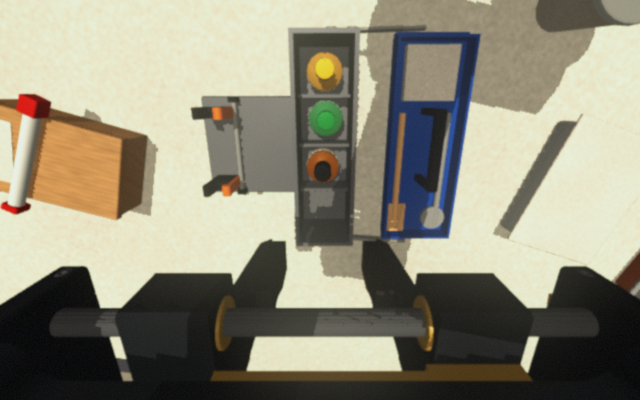

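All three bottles stand upright in slots 0–2 at (325,70), (326,120) and (322,167), and the tray rests open. Back to the handle.

```bash
python3 -m handwheel '10 40 0 0 0 0 60; 10 40 20 0 0 0 60; 11.6 42.7 20 0 0 0 60; 0 0 35 0 0 0 60; 0 0 35 0 0 0 60; 0 0 35 0 0 0 60; 0 0 25 0 0 0 60; 0 0 18 0 0 0 60; 0 0 0 0 0 0 0; 0 0 0 0 0 0 0; 0 0 0 0 0 0 0; 0 0 0 0 0 0 0; 0 0 0 0 0 0 0; 0 0 0 0 0 0 0; 0 0 0 0 0 0 0; 0 0 0 0 0 0 0; 0 0 0 0 0 0 0' 30
python3 -c "
from h import *
p=kit(0,124);go(*p,.098,100);print(bot.get_obs()['contact_force'])"
```

```text
time_s: 29.3
tcp_pos: [0.5125, 0.2374, 0.0981]
orientation: [-0.274, 3.129, 0.004]
contact_force: [-1.3, 7.8, 1.8]
gripper_width: 0.0116
finger_force: 30.0
turn [0.1 0.1 0. ] then shift [ 0.2 -1.3  0.1] t 29.3 j6 -1.52 w 0.0116
[-1.26708048  7.80848558  1.83076831]
```

```bash
python3 -m handwheel '0 -2 -8.6 0 0 0 0; 0 -3.1 -8.3 0 0 0 0; 0 -4 -7.9 0 0 0 0; 0 -4.9 -7.4 0 0 0 0; 0 -5.8 -6.7 0 0 0 0; 0 -6.5 -6 0 0 0 0; 0 -7.2 -5.2 0 0 0 0; 0 -7.7 -4.3 0 0 0 0; 0 -8.2 -3.4 0 0 0 0; 0 -8.5 -2.4 0 0 0 0; 0 -8.8 -1.4 0 0 0 0; 0 -8.9 -0.3 0 0 0 0; 0 0 0 0 0 0 0'
python3 -c "
from h import *
p=kit(0,48.4);go(*p,.1414+.0193-.001,100)"
```

```text
time_s: 30.6
tcp_pos: [0.5263, 0.1602, 0.1599]
orientation: [-0.272, 3.129, -0.001]
contact_force: [0.2, 0.1, 6.9]
gripper_width: 0.0116
finger_force: 30.0
turn [-0.1  0.  -0.1] then shift [0.4 1.5 0.2] t 30.6 j6 -1.66 w 0.0116
```

```bash
python3 -m handwheel '0 -4 0.2 0 0 0 0; 0 -4 0.4 0 0 0 0; 0 -4.4 0.8 0 0 0 0; 0 -4.3 1 0 0 0 0; 0 -4.2 1.3 0 0 0 0; 0 -4.2 1.5 0 0 0 0; 0 -4 1.8 0 0 0 0; 0 -4 2 0 0 0 0; 0 -3.8 2.2 0 0 0 0; 0 -3.7 2.5 0 0 0 0; 0 -1.8 1.3 0 0 0 0; 0 -1.7 1.4 0 0 0 0; 0 -0.9 0.7 0 0 0 0; 0 -0.8 0.7 0 0 0 0; 0 0 0 0 0 0 0'
python3 -c "
from h import *
p=kit(0,0);go(*p,.1414,100)"
```

```text
time_s: 32.1
tcp_pos: [0.5341, 0.1161, 0.1414]
orientation: [-0.273, 3.129, -0.001]
contact_force: [5.1, -3.6, 1.2]
gripper_width: 0.011
finger_force: 30.0
turn [-0.  0. -0.] then shift [ 0.4 -2.   0. ] t 32.1 j6 -1.75 w 0.011
```

```bash
python3 -m handwheel '0 -0.6 0.3 0 0 0 0; 0 -0.5 0.3 0 0 0 0; 0 -0.5 0.3 0 0 0 0; 0 0 0.3 0 0 0 0; 0 0 0 0 0 0 0; 0 0 0 0 0 0 0'
```

```text
time_s: 32.7
tcp_pos: [0.5342, 0.1154, 0.1408]
orientation: [-0.274, 3.129, 0.001]
contact_force: [4.3, 2.8, 4.5]
gripper_width: 0.0115
finger_force: 30.0
```

```bash
python3 -m handwheel '0 0 0 0 0 0 30; 0 0 0 0 0 0 30; 0 0 0 0 0 0 30; 0 0 0 0 0 0 30; 0 0 -10 0 0 0 30; 0 0 -30 0 0 0 30; 0 0 -40 0 0 0 30; 0 0 -40 0 0 0 44; 0 0 0 0 0 8 44; 0 0 0 0 0 8 44; 0 0 0 0 0 8 44; 0 0 0 0 0 3.2 44; 0 0 0 0 0 0 44'
python3 -c "
from h import *
go(.616,-.248,.2,72.9)"
```

```text
time_s: 34.0
tcp_pos: [0.5338, 0.115, 0.2613]
orientation: [0.47, 3.106, 0.0]
contact_force: [0.5, -0.6, 0.7]
gripper_width: 0.0435
finger_force: 0.0
turn [ 0.   0.  -0.1] then shift [-185.3 -322.8   61.3] t 34.0 j6 -1.27 w 0.0435
```

```bash
python3 -m handwheel '-20.6 -35.9 0 0 0 0 44; -20.6 -35.9 0 0 0 0 44; -20.6 -35.9 0 0 0 0 44; -20.6 -35.9 0 0 0 0 44; -20.6 -35.9 0 0 0 0 44; -20.6 -35.9 0 0 0 0 44; -20.6 -35.9 0 0 0 0 44; -20.6 -35.9 0 0 0 0 44; -20.6 -35.9 0 0 0 0 44; 0 0 0 0 0 0 44; 0 0 0 0 0 0 44'
python3 - <<'E'
from h import *
go(.616,-.248,.078,72.9)
c=snap('wrist','pics/w7.png')
h=cv2.cvtColor(c['image'],cv2.COLOR_RGB2HSV);m=cv2.inRange(h,(0,170,60),(6,255,255))|cv2.inRange(h,(174,170,60),(180,255,255));m[262:]=0
n,_,st,ce=cv2.connectedComponentsWithStats(m)
for i in range(1,n):
  if st[i,4]>40: print(st[i].tolist(),ce[i].round(1),ray(c,*ce[i],.075).round(4))
E
```

```text
time_s: 35.1
tcp_pos: [0.6154, -0.2489, 0.2604]
orientation: [-0.469, -3.106, -0.001]
contact_force: [-1.0, -0.1, -0.9]
gripper_width: 0.0439
finger_force: 0.0
turn [ 0.  -0.  -0.1] then shift [ -0.3   1.  182.4] t 35.1 j6 -1.83 w 0.0439
[319, 102, 17, 20, 325] [326.7 111.6] [ 0.5469 -0.2244  0.075 ]
[189, 227, 27, 22, 314] [203.  238.8] [ 0.6446 -0.4124  0.075 ]
[320, 230, 13, 5, 53] [326.1 232.1] [ 0.6805 -0.2659  0.075 ]
```

View pics/w7.png

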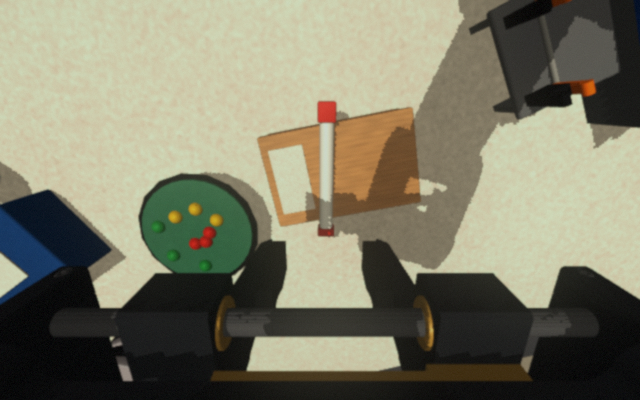

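The wrist view has the marker upright at column 326, red cap at (327,112) and plug at (326,232), so the tool is aligned with it. I'll descend and grip.

```bash
python3 -m handwheel '0 1.7 40 0 0 0 44; 0 0 45 0 0 0 44; 0 0 40 0 0 0 44; 0 0 30 0 0 0 44; 0 0 15 0 0 0 44; 0 0 8 0 0 0 44; 0 0 0 0 0 0 44; 0 0 2 0 0 0 44; 0 0 0 0 0 0 0; 0 0 0 0 0 0 0; 0 0 0 0 0 0 0; 0 0 0 0 0 0 0; 0 0 0 0 0 0 0; 0 0 0 0 0 0 0; 0 0 0 0 0 0 0; 0 0 0 0 0 0 0' 45
python3 -c "
from h import *
go(.616,-.247,.08,72.9)"
```

```text
time_s: 36.75
tcp_pos: [0.6161, -0.2469, 0.0809]
orientation: [0.47, 3.106, -0.0]
contact_force: [-1.0, 0.5, 4.7]
gripper_width: 0.015
finger_force: 45.0
turn [-0.   0.  -0.1] then shift [ 0.1 -0.1  0.9] t 36.75 j6 -1.83 w 0.015
```

```bash
python3 -m handwheel '0 0 -10 0 0 0 0; 0 0 -40 0 0 0 0; 0 0 -40 0 0 0 0; 0 0 -40 0 0 0 0; 0 0 0 0 0 -8 0; 0 0 0 0 0 -8 0; 0 0 0 0 0 -8 0; 0 0 0 0 0 -3.1 0; 0 0 0 0 0 0 0'
python3 -c "
from h import *
p=kit(0,-120);print(p);go(*p,.15,100)"
```

```text
time_s: 37.65
tcp_pos: [0.616, -0.2468, 0.2109]
orientation: [0.272, -3.13, -0.0]
contact_force: [-0.4, 0.3, -0.0]
gripper_width: 0.0148
finger_force: 45.0
[ 0.55483778 -0.00417693]
turn [ 0.  -0.  -0.1] then shift [ 18.1 249.6  60.9] t 37.65 j6 -2.3 w 0.0148
```

```bash
python3 -m handwheel '3 41.6 0 0 0 0 0; 3 41.6 0 0 0 0 0; 3 41.6 0 0 0 0 0; 3 41.6 0 0 0 0 0; 3 41.6 0 0 0 0 0; 3 41.6 0 0 0 0 0; 0 0 30 0 0 0 0; 0 0 20 0 0 0 0; 0 0 0 0 0 0 0; 0 0 0 0 0 0 0'
python3 - <<'E'
from h import *
import pickle
p=kit(0,-120);go(*p,.15,100)
o=bot.get_obs();print(o['tcp_pos'])
c=snap('wrist','pics/w8.png');s=snap('scene','pics/s8.png');t=snap('top','pics/t8.png');pickle.dump((c,s,t),open('w8.pkl','wb'))
for x in(-42,42): print([np.round(proj(c,[*kit(x,y),z]),1).tolist() for y,z in((-129,.112),(-111,.105))])
E
```

```text
time_s: 38.65
tcp_pos: [0.5557, -0.0042, 0.1613]
orientation: [-0.269, 3.13, -0.0]
contact_force: [0.1, 0.2, -0.2]
gripper_width: 0.0146
finger_force: 45.0
turn [-0.   0.  -0.2] then shift [ 0.8  0.2 11.3] t 38.65 j6 -1.96 w 0.0146
[ 0.55567839 -0.00421653  0.16133001]
[[310.8, 168.5], [338.5, 166.0]]
[[312.8, 280.9], [337.0, 275.3]]
```

View pics/w8.png

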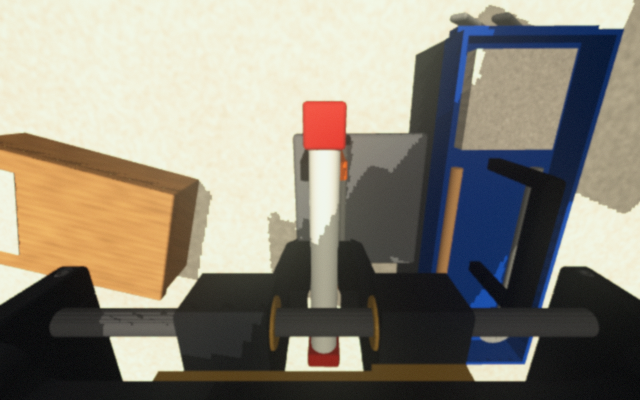

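The tray is shut. The marker is held level over the clip, with its axis at column 324; an orange finger shows at (345,170) and the shelf corner at (294,135).

```bash
python3 - <<'E'
from h import *
import pickle
c,s,t=pickle.load(open('w8.pkl','rb'))
for x,y,z in((-60,-147,.058),(60,-147,.058),(-60,-37,.058)): print(np.round(proj(c,[*kit(x,y),z]),1))
im=c['image'];g=cv2.cvtColor(im,cv2.COLOR_RGB2GRAY)
for r in(140,190,220): print(r,g[r,284:302].tolist())
def kxy(X): a=np.radians(KY);d=(np.array(X)[:2]-KC)*1e3;return np.cos(a)*d[0]+np.sin(a)*d[1],-np.sin(a)*d[0]+np.cos(a)*d[1]
for col in(292,293,294,295): print(col,[kxy(ray(c,col,r,.058))[1].round(1) for r in(140,190)])
# marker barrel edges
for r in(175,200,225,250):
    w=np.where((im[r,300:350].min(1)>110))[0]+300;
    print(r,w.min(),w.max(),[kxy(ray(c,v,r,.1504))[1].round(1) for v in (w.min()-.5,w.max()+.5)])
o=im[155:190,325:360].astype(int);m=(o[:,:,0]>120)&(o[:,:,1]<110)&(o[:,:,2]<60);q=np.argwhere(m);print(q.min(0)+[155,325],q.max(0)+[155,325])
# orange in top view
from workcell import cams
print(np.round(proj(t,[*kit(-42,-111),.107]),1),np.round(proj(t,[*kit(42,-111),.107]),1))
E
```

```text
[290.6 131. ]
[295.8 262.7]
[429.  130.6]
140 [236, 237, 237, 239, 239, 239, 238, 233, 202, 153, 138, 142, 146, 148, 145, 147, 146, 144]
190 [240, 240, 240, 240, 240, 239, 239, 239, 239, 234, 203, 152, 133, 139, 141, 142, 141, 141]
220 [214, 225, 222, 203, 202, 227, 238, 239, 238, 236, 226, 195, 152, 129, 133, 137, 134, 135]
292 [np.float64(-146.2), np.float64(-147.8)]
293 [np.float64(-145.4), np.float64(-147.0)]
294 [np.float64(-144.6), np.float64(-146.1)]
295 [np.float64(-143.8), np.float64(-145.3)]
175 309 339 [np.float64(-128.4), np.float64(-112.9)]
200 300 338 [np.float64(-133.4), np.float64(-113.2)]
225 300 337 [np.float64(-133.8), np.float64(-113.5)]
250 312 336 [np.float64(-127.6), np.float64(-113.9)]
[155 341] [179 346]
[319.9 200.1] [314.3 171.3]
```

Both the shelf edge and the handle grip put the kit about 1.5 mm further to +y, so I'll correct by that and descend slowly.

```bash
python3 -m handwheel '0.8 1.6 20 0 0 0 0; 0 0 10 0 0 0 0; 0 0 5 0 0 0 0; 0 0 2 0 0 0 0; 0 0 0 0 0 0 0'
python3 -m handwheel '0 0 1.5 0 0 0 0; 0 0 1.5 0 0 0 0; 0 0 1.5 0 0 0 0; 0 0 0 0 0 0 0'
```

```text
time_s: 39.3
tcp_pos: [0.555, -0.0036, 0.1245]
orientation: [-0.27, 3.128, -0.003]
contact_force: [0.6, -4.5, 1.8]
gripper_width: 0.0147
finger_force: 45.0
time_s: 39.7
tcp_pos: [0.5548, -0.0031, 0.1194]
orientation: [-0.271, 3.129, -0.001]
contact_force: [2.6, -4.5, 1.7]
gripper_width: 0.0146
finger_force: 45.0
```

```bash
python3 -m handwheel '0 0 1.5 0 0 0 0; 0 0 1.5 0 0 0 0; 0 0 1.5 0 0 0 0; 0 0 1.5 0 0 0 0; 0 0 0 0 0 0 0'
```

```text
time_s: 40.2
tcp_pos: [0.5543, -0.0026, 0.1128]
orientation: [0.271, -3.129, -0.0]
contact_force: [1.8, -3.7, -1.6]
gripper_width: 0.0146
finger_force: 45.0
```

```bash
python3 -m handwheel '0 0 1.5 0 0 0 0; 0 0 1.5 0 0 0 0; 0 0 1 0 0 0 0; 0 0 0 0 0 0 0'
```

```text
time_s: 40.6
tcp_pos: [0.554, -0.0023, 0.1088]
orientation: [0.271, -3.129, -0.001]
contact_force: [1.4, -2.1, -3.9]
gripper_width: 0.0142
finger_force: 45.0
```

```bash
python3 -m handwheel '0 0 1 0 0 0 0; 0 0 1 0 0 0 0; 0 0 1 0 0 0 0; 0 0 0 0 0 0 0'
```

```text
time_s: 41.0
tcp_pos: [0.5542, -0.0022, 0.1077]
orientation: [-0.271, 3.129, 0.0]
contact_force: [-5.5, 1.0, 13.7]
gripper_width: 0.0144
finger_force: 45.0
```

```bash
python3 -m handwheel '0 0 0.7 0 0 0 0; 0 0 0.7 0 0 0 0; 0 0 0 0 0 0 0'
```

```text
time_s: 41.3
tcp_pos: [0.5543, -0.0022, 0.1076]
orientation: [-0.272, 3.128, -0.0]
contact_force: [-10.0, 1.3, 25.0]
gripper_width: 0.0146
finger_force: 45.0
```

It has stopped hard at 25 N, so probably seated. I'll release, back off and check.

```bash
python3 -m handwheel '0 0 -1 0 0 0 0; 0 0 0 0 0 0 30; 0 0 0 0 0 0 30; 0 0 0 0 0 0 30; 0 0 0 0 0 0 30; 0 0 -10 0 0 0 30; 0 0 -20 0 0 0 30; 0 0 -30 0 0 0 30; 0 0 -40 0 0 0 30; 0 0 -30 0 0 0 30; 0 0 0 0 0 0 30'
python3 - <<'E'
from h import *
import pickle
c=snap('wrist','pics/w9.png');s=snap('scene','pics/s9.png');t=snap('top','pics/t9.png');pickle.dump((c,s,t),open('w9.pkl','wb'))
a=cv2.resize(c['image'][110:290,220:440,::-1],None,fx=3,fy=3,interpolation=2)
b=cv2.resize(s['image'][170:265,280:430,::-1],None,fx=4,fy=4,interpolation=2)[:380,:600]
cv2.imwrite('pics/c9.png',a[:540]);cv2.imwrite('pics/d9.png',b)
E
```

```text
time_s: 42.4
tcp_pos: [0.5555, -0.0028, 0.2405]
orientation: [-0.271, 3.122, -0.004]
contact_force: [-0.4, -0.4, 0.1]
gripper_width: 0.0301
finger_force: 0.0
```

View pics/c9.png

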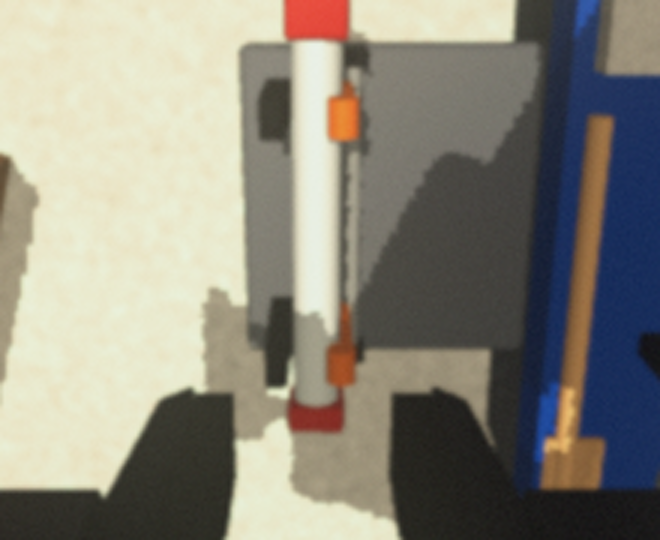

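View pics/d9.png

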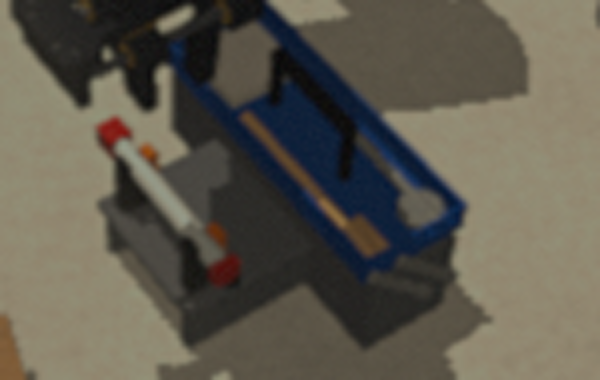

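From above, both orange noses overlap the barrel at crop (344,118) and (342,363), and the tray is shut. I'll check the jaw position against its initial reading, and test the height by pressing lightly with closed fingertips.

```bash
python3 - <<'E'
from h import *
import pickle
c,s,t=pickle.load(open('w9.pkl','rb'))
h=cv2.cvtColor(c["image"],cv2.COLOR_RGB2HSV)
k=np.zeros((400,640),np.uint8);k[120:260,310:360]=cv2.inRange(h,(5,150,100),(18,255,255))[120:260,310:360]
n,_,st,ce=cv2.connectedComponentsWithStats(k)
for i in range(1,n):
  if st[i,4]>9: print("jaw",st[i],ray(c,*ce[i],.105))
s0=pickle.load(open('c0.pkl','rb'))
def red(c,b):
    h=cv2.cvtColor(c["image"],cv2.COLOR_RGB2HSV);m=cv2.inRange(h,(0,150,60),(7,255,255))|cv2.inRange(h,(173,150,60),(180,255,255));x0,y0,x1,y1=b
    k=np.zeros_like(m);k[y0:y1,x0:x1]=m[y0:y1,x0:x1];n,_,st,ce=cv2.connectedComponentsWithStats(k);return [(ce[i].round(1),st[i,4]) for i in range(1,n) if st[i,4]>20]
print("wrist",red(c,(300,80,350,262)));print("scene",red(s,(295,190,345,245)))
for x in (-73,67): p=[*kit(x,-118.6),.095];print(x,np.round(proj(c,p),1),np.round(proj(s,p),1))
E
python3 -m handwheel '0 0 40 0 0 0 0; 0 0 40 0 0 0 0; 0 0 20 0 0 0 0; 0 0 10 0 0 0 0; 0 0 5 0 0 0 0; 0 0 0 0 0 0 0; 0 0 1 0 0 0 0; 0 0 1 0 0 0 0; 0 0 0 0 0 0 0' 10
```

```text
jaw [330 138  10  19 148] [ 0.5136337  -0.00102287  0.105     ]
jaw [330 212   9  27 138] [0.59360842 0.01321967 0.105     ]
wrist [(array([325. , 110.4]), np.int32(496)), (array([325.1, 248.8]), np.int32(122))]
scene [(array([307.6, 202.6]), np.int32(32)), (array([335.8, 237.2]), np.int32(36))]
-73 [324.9 110.5] [307.9 204.2]
67 [324.9 246. ] [335.4 237.4]
time_s: 43.45
tcp_pos: [0.5548, -0.0028, 0.1201]
orientation: [-0.271, 3.128, -0.001]
contact_force: [-1.8, 0.7, 8.0]
gripper_width: 0.001
finger_force: 3.8
```

Contact comes at TCP z 0.1201, where 0.120 is expected for a marker fully home. I'll give it a slightly firmer press, then retreat.

```bash
python3 -m handwheel '0 0 0.8 0 0 0 0; 0 0 0 0 0 0 0; 0 0 0 0 0 0 0'
python3 -m handwheel '0 0 -5 0 0 0 0; 0 0 -20 0 0 0 0; 0 0 -40 0 0 0 0; 0 0 -40 0 0 0 0; 0 -30 -30 0 0 0 0; 0 -40 -20 0 0 0 0; 0 -40 0 0 0 0 0; 0 -40 0 0 0 0 0; 0 -40 0 0 0 0 0; 0 0 0 0 0 0 0; 0 0 0 0 0 0 0'
python3 - <<'E'
from h import *
s=snap('scene','pics/s10.png');t=snap('top','pics/t10.png')
b=cv2.resize(t['image'][130:250,230:430,::-1],None,fx=4,fy=4,interpolation=2)
cv2.imwrite('pics/d10.png',b)
E
```

```text
time_s: 43.75
tcp_pos: [0.5549, -0.0028, 0.12]
orientation: [-0.271, 3.127, -0.002]
contact_force: [-3.8, -0.8, 13.5]
gripper_width: 0.0004
finger_force: 6.6
time_s: 44.85
tcp_pos: [0.5869, -0.1901, 0.2728]
orientation: [0.269, -3.13, -0.001]
contact_force: [-0.3, 0.4, 0.0]
gripper_width: 0.0003
finger_force: 0.0
```

View pics/d10.png

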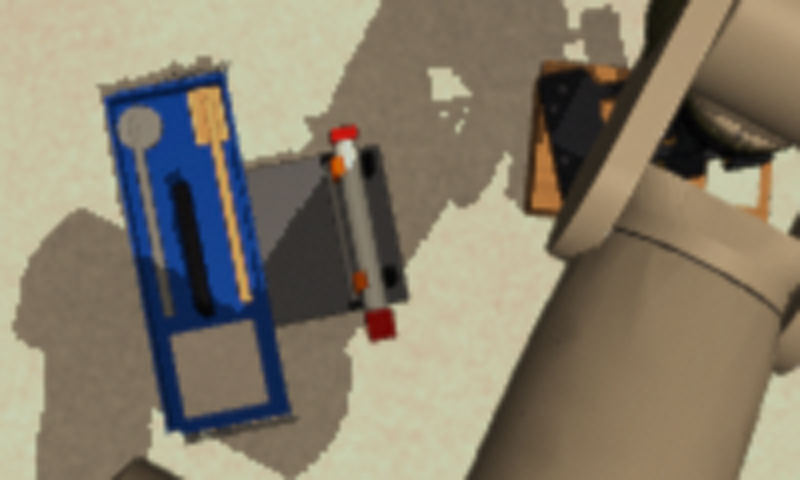

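The top view shows the tray shut exactly where it began and the marker in the clip under both orange noses, at (338,167) and (360,282), with the arm clear of everything.

```bash
python3 -c "
from workcell import bot
print(bot.finish_job())"
```

```text
the job is handed in; nothing more can be done
None
```

I handed the job in at about 45 s: the three bottles present (yellow, green, black; no red) stand upright in slots 0, 1 and 2, the tray is fully shut, the marker is fully home in the clip with the jaw closed over it, and I did not touch the cup, bowl or pan.

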